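# Gauge the depth of a brake cylinder's blind bore

### The arm

A 6-joint arm with a two-finger parallel gripper is mounted at the origin on the work surface. World frame = base frame: x ahead of the robot, y to its left, z up, the work surface at z = 0. Lengths are in mm, angles in rad, forces in N, time in s.
With the tool pointing down it reaches from about 350 to 725 mm from the base axis. Payload 6 kg.
Tool frame: the origin (TCP) lies on the centre line of the jaws, within the pads' length; the fingertips stand 14 mm ahead of it and the grasp point (between the pads) lies 5 mm behind it; z points along the fingers, y is the line along which they close (so a half turn about z gives the same grasp; the last joint's range is limited). The gripper opens to 85 mm and grips with 20 to 120 N. Pads are 22 mm wide; open, the fingers measure 114 mm over their backs; the gripper's body (76 mm by 85 mm) begins 54 mm behind the grasp point. The pads swing forward as they close: fully open they stand 13 mm farther back than shut.
Start: joints at [1.611, 0.04, 0.085, 0, -1.615, -0.334], TCP at [173.729, 574.277, 245.261] pointing down, gripper open.
Joint ranges: [-2.56, 2.56], [-1.29, 2.01], [-1.08, 1.49], [-3.29, 1.98], [-2.81, -0.18], [-2.99, 2.99]. Speed limits (rad/s): [2.57, 2.57, 3.01, 3.14, 3.14, 3.14].

### API

Orientations are given as a unit quaternion [x, y, z, w].
In Python, from bench import bot, viewer, hand_in gives the robot as it stands. The module is installed in compiled form; this text tells all that it offers.
- The arm moves only by the tool arm_command, never from a script. Its argument "deltas" is a list of rows, each a list of 3 entries, a list of its own where there are three numbers: the shift along the tool's x, y, z in m, then the turn, a rotation vector about the tool's x, y, z in degrees, then the closure, from -1 (fully open) to 1 (shut). A call has 1 to 12 rows; each row shifts and turns the commanded pose from where the row before left it, along the tool's axes as they then stand; what a row does not reach is not made up. A row lasts 1/10 s, in which the tool goes at most 50 mm and 8.59 degrees, less where a joint would pass 70% of its speed; a pose out of reach is approached as far as the arm can. A call is refused whole if a number of a shift passes 0.05 or a number of a turn 8.59, either way. A call with a gripper value outside its range is refused whole. The fingers move at their own pace and stop on an object; the grip force is fixed at half the most. Time passes only in rows, so rows that do not move let the fingers close. It gives the time, the measured TCP pose, the force, the opening and the grip force at its end, in the units of the state.
- bot.get_obs(): the state, without advancing time (a new reading comes with each control period).
- viewer.read_camera(name): name is "scene" or "top" or "wrist"; returns (picture, depth): 420x560x3 uint8, red, green, blue; 420x560 float32, mm along the optical axis (not along the pixel's ray), 0 where there is no reading.
- viewer.calibration(name): a dict with "intrinsics" (3x3 intrinsics, pixels), "pose" (4x4, takes a point from camera to world coordinates); the wrist camera has in their place "mount" (4x4, takes a point from camera to tool coordinates, whose origin is the TCP and whose axes are the flange's). Camera axes: x right, y down, z forward; pixel columns grow to the right and rows downward; lengths in mm; the calibration is good to about 2 mm. The wrist camera is an equidistant fisheye: a pixel r from the principal point sees the ray r / f radians off the axis. A picture is of the moment at which its call begins: read the wrist's pose just before it. calibration takes no time and is no camera call.
- hand_in(): hands the job in; it is judged then, once.
The state is a dict: "time_s": time; "qpos": joint angles; "qd": joint speeds; "joint_efforts": joint torques, N m; "tool_pos": TCP position; "tool_rot": TCP orientation; "ft_force": force on the tool from outside, world axes, zero at the start; "wrist_torque": the same for the moment, N m; "width": opening from 0.0 (shut) to 1.0 (fully open); "gripper_force": force on a finger pad.
Only numpy, scipy, OpenCV 4.12 (cv2) and the standard library are available. Lean on these libraries where they do the work, as an engineer would, in place of code of your own. Each camera call takes 0.05 s, during which the arm holds its last target. There are 200 camera calls.

### The job

Check how deep the bore in the brake cylinder body is: take the depth gauge from its wooden stand, lower its rod gently into the blind bore until it bottoms out, and hold it pressed lightly on the bottom for a good second. Then, with the rod still on the bottom, push the gauge's sliding crossbar down the rod until it lies flat on the top face, hold it pressed lightly there for a good second, and let go, leaving the gauge standing in the bore with the crossbar set. Never press or knock hard, and leave the other things on the bench alone.

Things in the scene. Friction and masses are not known exactly. Their poses are not given: they have to be found in the camera images.
- gauge_head (a point): Centre of the depth gauge's head, the part to grasp: a steel knob, an upright cylinder 22 mm across, 22 mm tall, at the top of the rod; z axis up the rod. The gauge is 95 mm long, weighs about 0.14 kg and starts upright in the stand; this point is 84 mm above its tip. The rod below is 12 mm across, from 73 mm above the tip down; its lowest 9 mm tapers to the foot.
- rod_tip (a point): The lowest point of the gauge, on the rod's axis, at the centre of the foot's flat underside; z axis up the rod.
- foot: The foot at the lower end of the rod, a steel nub 8 mm across and 4 mm tall, one piece with the rod; origin at the centre of its flat underside (the same point as the rod tip). It meets only the bottom of a bore, never its sides.
- stop: The sliding stop: a flat steel crossbar 76 mm long (y axis), 18 wide (x), 10 thick (z), the rod through its middle. Origin: middle of its underside. It slides on the rod (about 2 N) without turning and stays where left; can slide 30 mm down.
- stop_top (a point): Middle of the crossbar's top face. At the start this is 59 to 63 mm above the rod tip, 10 to 14 mm below the head. The two arms can be pushed down from above on both sides of the head, for instance with the fingers about 40 mm apart along the bar. Once set, the head's top is 41 to 55 mm above this point.
- cylinder_body: The brake cylinder body, an aluminium block 56 x 56 mm, 70 mm tall, on a 74 x 116 mm foot plate bolted to the bench. Origin at the centre of its underside, z up. Pressing lightly means about 10 N (5 to 20 N will do), for the rod on the bore's bottom as well as for the crossbar on the top face; 35 N is too hard.
- bore_mouth (a point): Centre of the mouth of the bore, in the middle of the block's flat top face, 70 mm above the bench; z up. The bore is a round hole 14.5 mm across, straight down. Its depth is not known: somewhere from 30 to 44 mm, with a hard flat bottom.
- stand: The wooden stand, a block 70 x 110 mm, 50 mm tall, fixed to the bench; origin at the centre of its underside. The gauge stands in its middle hole, 14 mm across and 35 mm deep, so the rod tip starts 15 mm above the bench; the two side holes are empty.
- tire_lever: A red steel tire lever, 200 mm long, lying flat; a bystander. Origin under the middle of its shaft.
- tyre_pump: An aluminium hand pump, 28 mm across and 280 mm long, lying at the far side; a bystander. Origin at bench level under the middle of its barrel.
- valve_stem: A steel valve stem, 40 mm tall, standing on its 26 mm foot; a bystander. Origin at the centre of its underside.
There are look-alikes about, which are no part of the job. Of the things like the part that bears gauge_head, leave any that is yellow; of the rest the smaller one is meant. There is more than one size of the cylinder_body; the job needs the smaller.

How it is judged (in metres and radians):
On the way, in this order (a step that is already met when the one before it is completed fails the run):
1. the rod stands in the bore and its foot is held pressed on the bottom with at least 4 N (contact force between foot and cylinder_body above 4 N and z of rod_tip in the frame of bore_mouth below -0.027 m and horizontal distance between rod_tip and bore_mouth below 0.004 m), for 0.6 s.
2. the crossbar is held pressed on the top face with at least 3 N, the foot still on the bottom (contact force between stop and cylinder_body above 3 N and contact force between foot and cylinder_body above 0.2 N and z of stop in the frame of bore_mouth below 0.002 m and horizontal distance between stop and bore_mouth below 0.005 m), for 0.6 s.
At the end, for the whole second after the job is handed in: The gauge stands upright (within 0.06 rad) and at rest in the bore, its foot resting on the bottom (more than 0.2 N on it, at least 27 mm deep, within 4 mm of the bore's axis), and the crossbar lies on the top face (its underside within 2 mm of it) (contact force between foot and cylinder_body above 0.2 N and z of rod_tip in the frame of bore_mouth below -0.027 m and horizontal distance between rod_tip and bore_mouth below 0.004 m and z of stop in the frame of bore_mouth between -0.002 and 0.002 m and angle between rod_tip's own z axis and vertical below 0.06 rad and linear speed of foot below 0.01 m/s); the robot touches nothing.
It fails at once if the foot is pressed or knocked on the cylinder body with more than 35 N (contact force between foot and cylinder_body above 35 N).
It fails at once if the crossbar is pressed or knocked on the cylinder body with more than 35 N (contact force between stop and cylinder_body above 35 N).
It fails at once if a bystander (tire lever, hand pump or valve stem) is moved by more than 20 mm (distance of any of tire_lever, tyre_pump, valve_stem from where it was at the start of the episode above 0.02 m).
It also fails if it takes over 64 s, if anything falls off the work surface, if the arm or the gripper's body presses on something with over 40 N, if the wrist force passes 120 N, or if a joint passes its speed limit or range.

## Working session

There is one attempt and no reset: what is moved stays moved. The work goes in short steps, Python scripts to look and compute and a tool call to move; the robot and the scene stay as the last step left them, time stands still between calls to the robot, and variables do not carry over. Pictures are saved under pics/ and viewed, at most 10 in all, crops included, and the job is handed in when it is done.

Besides the shell and the picture viewer there is one more tool, called after "Call:" as name(argument=value, ...), one argument or row to a line, values as JSON. arm_command: Moves the arm, as the interface text tells. Its arguments: {"type":"object","properties":{"deltas":{"type":"array","items":{"type":"array"}}},"required":["deltas"]}

```bash
mkdir -p pics; cat > h.py <<'E'
import numpy as np, cv2
from bench import bot, viewer, hand_in
from scipy.spatial.transform import Rotation as R
def T_tool():
    o=bot.get_obs(); T=np.eye(4); T[:3,:3]=R.from_quat(o['tool_rot']).as_matrix(); T[:3,3]=o['tool_pos']; return T
def cloud(name):
    "picture, depth, HxWx3 world points"
    c=viewer.calibration(name); K=np.array(c['intrinsics'])
    P=T_tool()@np.array(c['mount']) if name=='wrist' else np.array(c['pose'])
    im,d=viewer.read_camera(name)
    v,u=np.mgrid[:420,:560]; x=(u-K[0,2])/K[0,0]; y=(v-K[1,2])/K[1,1]
    if name=='wrist':
        th=np.hypot(x,y)+1e-9; s=np.tan(th)/th; x=x*s; y=y*s
    p=np.stack([x*d,y*d,d],-1)@P[:3,:3].T+P[:3,3]; p[d==0]=np.nan
    return im,d,p
def save(n,im): cv2.imwrite(f'pics/{n}.png',cv2.cvtColor(im,cv2.COLOR_RGB2BGR))
E
python3 - <<'E'
from h import *
ims=[]
for n in('scene','top'):
    im,d,p=cloud(n); ims.append(im); np.savez(n,im=im,d=d,p=p)
c=np.hstack(ims); save('a',cv2.resize(c,(800,300),interpolation=cv2.INTER_AREA)); save('top',ims[1])
save('scene',ims[0])
o=bot.get_obs();print(o)
for n in('scene','top','wrist'):print(n,viewer.calibration(n))
E
```

```text
{'time_s': 0.1, 'qpos': array([ 1.61068651e+00,  4.08007103e-02,  8.38935820e-02, -3.97539189e-04,
       -1.61551747e+00, -3.33696528e-01]), 'qd': array([ 1.23341752e-04, -1.34394671e-03,  3.04246639e-03,  1.92958084e-03,
        5.84539095e-05,  8.76509928e-04]), 'joint_efforts': array([-4.86741090e-03, -3.69340503e+01,  3.48284090e+01,  6.95153922e+00,
       -4.45291967e-03, -6.01922459e-07]), 'tool_pos': array([173.6133788 , 574.04154504, 244.34366931]), 'tool_rot': array([ 9.89230049e-01, -1.46366687e-01, -4.39313334e-05,  8.36851730e-04]), 'ft_force': array([ 0.04828276, -0.11880983,  0.00059883]), 'wrist_torque': array([ 0.0339128 , -0.01080326,  0.04220482]), 'gripper_force': 0.0, 'width': 1.0003263567418126}
scene {'intrinsics': array([[516.41210894,   0.        , 270.94710548],
       [  0.        , 516.41210894, 208.50495669],
       [  0.        ,   0.        ,   1.        ]]), 'pose': array([[ 5.10040259e-02,  5.52399188e-01, -8.32017865e-01,
         1.53288604e+03],
       [ 9.98400527e-01, -4.85505278e-02,  2.89695393e-02,
        -4.66561623e+01],
       [-2.4392156
[... 504 characters left out ...]
,
       [-2.90165161e-02, -1.59185664e-01, -9.86822155e-01,
         1.46253006e+03],
       [ 0.00000000e+00,  0.00000000e+00,  0.00000000e+00,
         1.00000000e+00]])}
wrist {'intrinsics': array([[325.1922621 ,   0.        , 277.43828007],
       [  0.        , 325.1922621 , 209.00325555],
       [  0.        ,   0.        ,   1.        ]]), 'mount': array([[ 9.00235750e-04, -9.60335733e-01, -2.78844883e-01,
         7.03366707e+01],
       [ 9.99999564e-01,  7.95345140e-04,  4.89293537e-04,
         3.12586759e-01],
       [-2.48108145e-04, -2.78845202e-01,  9.60336031e-01,
        -1.29321779e+02],
       [ 0.00000000e+00,  0.00000000e+00,  0.00000000e+00,
         1.00000000e+00]])}
```

View pics/top.png

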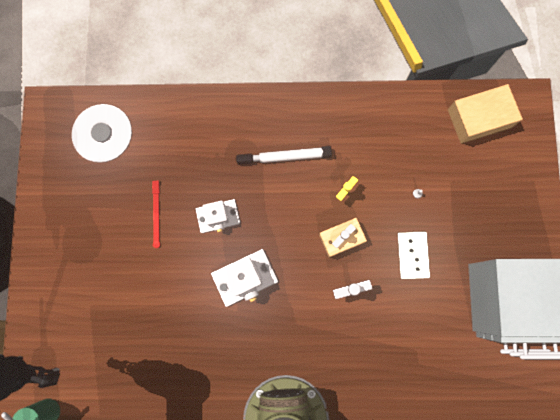

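View pics/scene.png

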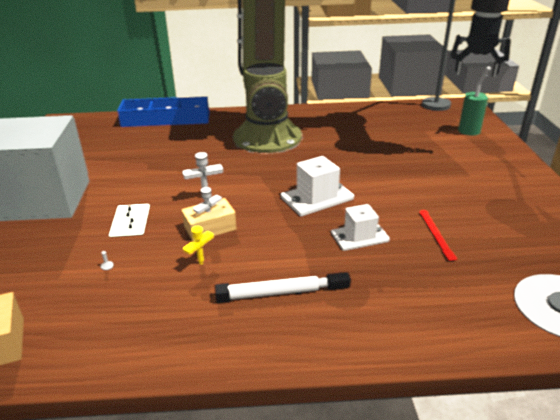

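The top view shows the gauge in the wooden stand at (345,236), with the larger one at (353,290) and the yellow one at (347,188). The small cylinder body is at (215,213) and the large one at (242,277). The scene view agrees, with the small body at (361,225) and the gauge at (207,203).

```bash
python3 - <<'E'
from h import *
for n,boxes in(('top',{'gauge':(320,215,372,260),'body':(195,195,242,238)}),('scene',{'gauge':(180,180,240,240),'body':(330,200,390,250)})):
    f=np.load(n+'.npz');p=f['p'];im=f['im']
    for k,(a,b,c,d) in boxes.items():
        q=p[b:d,a:c].reshape(-1,3); 
        for lo,hi in((98,120),(64,84),(44,56)):
            m=(q[:,2]>lo)&(q[:,2]<hi)
            if m.sum()>4:
                r=cv2.minAreaRect(q[m][:,:2].astype(np.float32)); print(n,k,lo,m.sum(),q[m].mean(0).round(1),[np.round(x,1) for x in r])
def px(n,w):
    c=viewer.calibration(n);q=np.linalg.inv(c['pose'])@np.r_[w,1];q=c['intrinsics']@q[:3];return q[:2]/q[2]
f=np.load('top.npz')
a=cv2.resize(f['im'][205:270,310:390],(640,520),interpolation=cv2.INTER_CUBIC)
b=cv2.resize(f['im'][190:240,190:250],(480,400),interpolation=cv2.INTER_CUBIC)
save('cropg',a)
E
```

```text
top gauge 98 58 [ 494.1 -160.7  109.5] [array([ 494.6, -161.1]), array([20. , 22.1]), np.float64(64.6)]
top gauge 64 131 [ 492.1 -158.5   74. ] [array([ 494.2, -161.1]), array([17.3, 76.4]), np.float64(44.3)]
top gauge 44 744 [ 493.7 -159.7   50.1] [array([ 494.6, -160.8]), array([ 70. , 110.8]), np.float64(22.2)]
top body 64 379 [562.7 195.9  70.7] [array([563.1, 196.1]), array([56.9, 56.7]), np.float64(11.9)]
top body 44 115 [543.8 186.1  49.7] [array([552.1, 189.8]), array([67.4, 69.1]), np.float64(28.1)]
scene gauge 98 76 [ 502.5 -163.5  106.7] [array([ 563.7, -170.7]), array([ 20.2, 158.9]), np.float64(84.0)]
scene gauge 64 282 [ 528.1 -165.    72.8] [array([ 552.7, -170.4]), array([ 57.1, 183.1]), np.float64(82.7)]
scene gauge 44 706 [ 500.7 -162.1   49.8] [array([ 482.5, -168.7]), array([256.2, 111.5]), np.float64(23.2)]
scene body 64 404 [567.3 192.2  69.5] [array([562.5, 193.8]), array([64.3, 59.3]), np.float64(13.0)]
scene body 44 150 [582.7 186.8  49.6] [array([569.6, 185.5]), array([69.8, 54.8]), np.float64(31.7)]
```

View pics/cropg.png

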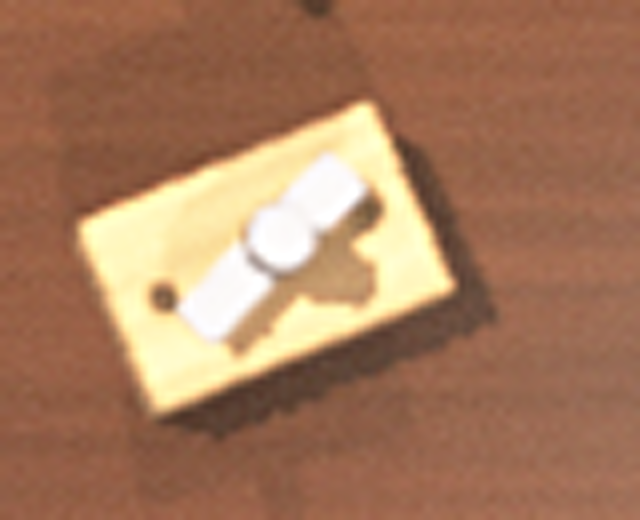

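The crop shows the head at (283,237), with the crossbar running from lower-left to upper-right. In world coordinates the bar lies at about 134°. I'll go over the body first for a wrist look.

Call:
arm_command(
  deltas=[
    [[0.04,0.0208,0],[0,0,0],-1],
    [[0.04,0.0208,0],[0,0,0],-1],
    [[0.04,0.0208,0],[0,0,0],-1],
    [[0.04,0.0208,0],[0,0,0],-1],
    [[0.04,0.0208,0],[0,0,0],-1],
    [[0.04,0.0208,0],[0,0,0],-1],
    [[0.04,0.0208,0],[0,0,0],-1],
    [[0.04,0.0208,0],[0,0,0],-1],
    [[0.04,0.0208,0],[0,0,0],-1],
    [[0.04,0.0208,0],[0,0,0],-1],
    [[0.04,0.0208,0],[0,0,0],-1],
    [[0.04,0.0208,0],[0,0,0],-1],
  ],
)

```text
time_s: 1.3
tool_pos: [561.8, 194.8, 244.9]
tool_rot: [0.989, -0.146, -0.0, 0.0]
ft_force: [-0.1, 0.5, 0.0]
width: 1.0
gripper_force: 0.0
```

Call:
arm_command(
  deltas=[
    [[0,0,0],[0,0,0],-1],
    [[0,0,0],[0,0,0],-1],
    [[0,0,0],[0,0,0],-1],
  ],
)

```text
time_s: 1.6
tool_pos: [560.5, 196.8, 245.0]
tool_rot: [0.989, -0.146, -0.0, 0.0]
ft_force: [0.6, -1.2, -0.4]
width: 0.997
gripper_force: 0.0
```

```bash
cat >> h.py <<'E'
def ray_plane(u,v,z,T):
    c=viewer.calibration('wrist');K=np.array(c['intrinsics']);x=(u-K[0,2])/K[0,0];y=(v-K[1,2])/K[1,1]
    r=np.hypot(x,y)+1e-9;d=np.array([x/r*np.sin(r),y/r*np.sin(r),np.cos(r)])
    P=T@np.array(c['mount']);d=P[:3,:3]@d;o=P[:3,3];return o+d*(z-o[2])/d[2]
E
python3 - <<'E'
from h import *
T=T_tool();im,d,p=cloud('wrist');print(T.round(3));np.savez('w1',im=im,d=d,p=p,T=T)
save('w1',im)
m=(abs(p[...,2]-70)<5)&(np.hypot(p[...,0]-563,p[...,1]-196)<45)
q=p[m];print(m.sum(),q.mean(0),cv2.minAreaRect(q[:,:2].astype(np.float32)))
g=cv2.cvtColor(im,cv2.COLOR_RGB2GRAY)
n,l,s,c=cv2.connectedComponentsWithStats(((g<90)).astype(np.uint8))
for i in range(1,n):
    if 30<s[i,4]<1500: 
        w=ray_plane(*c[i],70,T)
        if np.hypot(w[0]-563,w[1]-196)<40: print(s[i],c[i],w)
E
```

```text
[[ 9.57000e-01 -2.89000e-01 -0.00000e+00  5.60474e+02]
 [-2.89000e-01 -9.57000e-01 -0.00000e+00  1.96803e+02]
 [-0.00000e+00  0.00000e+00 -1.00000e+00  2.45011e+02]
 [ 0.00000e+00  0.00000e+00  0.00000e+00  1.00000e+00]]
3217 [563.44481795 193.69815771  70.74330029] ((562.269775390625, 193.80978393554688), (56.77090072631836, 56.53199768066406), 13.235196113586426)
```

View pics/w1.png

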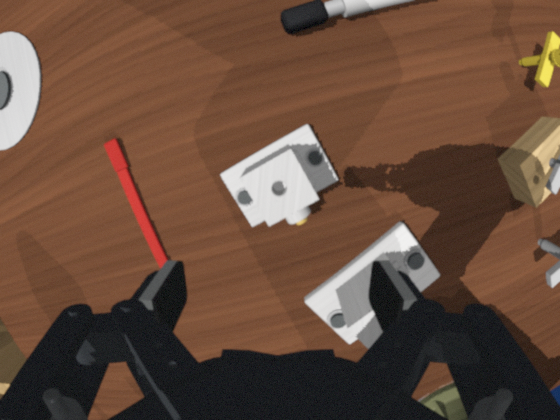

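The wrist view shows the small body, with its bore at about (279,188), the shadow of the gripper partly over it, and the lever to the left. I'll refine the bore centre.

```bash
python3 - <<'E'
from h import *
f=np.load('w1.npz');T=f['T'];g=cv2.cvtColor(f['im'],cv2.COLOR_RGB2GRAY)[174:203,264:295]
print(g[::2,::2])
for th in(110,130,150):
    n,l,s,c=cv2.connectedComponentsWithStats((g<th).astype(np.uint8))
    for i in range(1,n):
        if s[i,4]>30: print(th,s[i],c[i]+[264,174],ray_plane(*(c[i]+[264,174]),70,T).round(1))
E
```

```text
[[222 222 223 224 223 220 222 222 222 221 221 218 221 223 223 222]
 [222 222 223 225 222 220 221 221 221 219 220 219 222 223 222 222]
 [222 220 223 225 222 221 220 219 221 220 219 219 223 224 221 222]
 [221 221 223 224 222 216 207 196 198 212 218 217 222 224 222 222]
 [221 221 223 223 215 182 149 133 136 177 216 218 222 223 221 222]
 [220 221 222 222 187 133 129 128 129 156 219 218 222 225 221 221]
 [220 222 223 218 149 126 127 128 126 133 208 204 221 221 222 221]
 [220 221 224 215 130 115 126 128 127 127 151 177 221 223 221 220]
 [220 221 223 217 141  99 114 115 114 110 131 184 223 223 220 220]
 [220 221 224 221 184 116 100 101 103 112 153 206 223 222 217 221]
 [219 221 223 222 214 177 131 115 120 158 196 218 222 222 221 221]
 [220 220 224 221 220 216 204 193 195 210 216 221 223 221 220 220]
 [221 223 222 222 220 220 220 219 220 219 217 222 223 220 221 220]
 [220 222 223 221 220 219 217 220 222 218 218 222 223 222 221 221]
 [219 221 222 219 221 220 220 220 221 217 219 222 223 221 221 221]]
130 [  8   9  13  12 100] [277.78 188.83] [562.2 195.4  70. ]
150 [  8   8  13  13 130] [277.84615385 188.3       ] [562.7 195.2  70. ]
```

Call:
arm_command(
  deltas=[
    [[0.0117,0.0345,0],[0,0,0],-1],
    [[0.0117,0.0345,0],[0,0,0],-1],
    [[0.0117,0.0345,0],[0,0,0],-1],
    [[0.0117,0.0345,0],[0,0,0],-1],
    [[0.0117,0.0345,0],[0,0,0],-1],
    [[0.0117,0.0345,0],[0,0,0],-1],
    [[0.0117,0.0345,0],[0,0,0],-1],
    [[0.0117,0.0345,0],[0,0,0],-1],
    [[-0.0485,0.0475,0],[0,0,0],-1],
    [[0,0.048,0],[0,0,0],-1],
  ],
)

```text
time_s: 2.65
tool_pos: [510.4, -162.8, 244.4]
tool_rot: [0.99, -0.144, -0.001, -0.0]
ft_force: [0.9, -0.2, 0.9]
width: 1.002
gripper_force: 0.0
```

Call:
arm_command(
  deltas=[
    [[0,0,0],[0,0,8.5],-1],
    [[0,0,0],[0,0,8.5],-1],
    [[0,0,0],[0,0,8.5],-1],
    [[0,0,0],[0,0,8.5],-1],
    [[0,0,0],[0,0,8.5],-1],
    [[0,0,0],[0,0,8.5],-1],
    [[0,0,0],[0,0,8.5],-1],
    [[0,0,0],[0,0,8.5],-1],
    [[0,0,0],[0,0,8.5],-1],
    [[0,0,0],[0,0,8.5],-1],
    [[0,0,0],[0,0,8.5],-1],
    [[0,0,0],[0,0,8.5],-1],
  ],
)

```text
time_s: 3.85
tool_pos: [512.4, -162.7, 245.7]
tool_rot: [-0.507, 0.862, -0.0, 0.0]
ft_force: [0.6, 1.2, 0.5]
width: 0.997
gripper_force: 0.0
```

Call:
arm_command(
  deltas=[
    [[0,0,0],[0,0,8.5],-1],
    [[0,0,0],[0,0,8.4],-1],
    [[0,0,0],[0,0,0],-1],
    [[0,0,0],[0,0,0],-1],
    [[0,0,0],[0,0,0],-1],
  ],
)

```text
time_s: 4.35
tool_pos: [512.4, -163.5, 245.5]
tool_rot: [-0.379, 0.926, -0.0, 0.0]
ft_force: [-0.3, -0.5, -0.6]
width: 1.002
gripper_force: 0.0
```

```bash
python3 - <<'E'
from h import *
T=T_tool();im,d,p=cloud('wrist');print(T.round(3));np.savez('w2',im=im,d=d,p=p,T=T)
save('w2',im)
near=np.hypot(p[...,0]-494.5,p[...,1]+161)<60
for lo,hi in((100,125),(68,84),(45,56)):
    m=near&(p[...,2]>lo)&(p[...,2]<hi);q=p[m];v,u=np.nonzero(m)
    if m.sum()>5: print(lo,m.sum(),q.mean(0).round(1),np.median(q[:,2]),cv2.minAreaRect(q[:,:2].astype(np.float32)),u.mean(),v.mean())
E
```

```text
[[  -0.713   -0.701    0.     512.388]
 [  -0.701    0.713   -0.    -163.488]
 [  -0.      -0.      -1.     245.479]
 [   0.       0.       0.       1.   ]]
100 574 [ 493.7 -163.4  110.3] 110.60153203422209 ((494.1086730957031, -162.7696533203125), (21.86648178100586, 21.883766174316406), 43.93761444091797) 292.94076655052265 187.34843205574913
68 1178 [ 493.9 -164.4   74.5] 74.7258463248669 ((494.134765625, -163.02236938476562), (18.790164947509766, 76.00483703613281), 45.90147018432617) 290.19864176570456 178.6850594227504
45 5138 [ 492.4 -165.4   50.7] 50.7324213911329 ((494.264404296875, -162.88345336914062), (70.79124450683594, 110.73963928222656), 22.12517738342285) 289.47703386531725 172.28376800311406
```

View pics/w2.png

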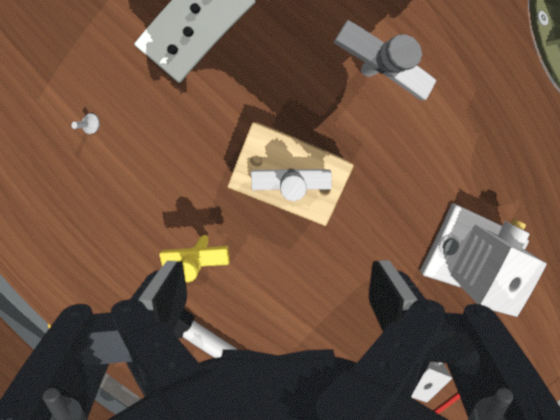

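The wrist view shows the gauge head at (293,187) and the bar running horizontally, along the jaws' closing line. I'll descend.

Call:
arm_command(
  deltas=[
    [[0.0126,0.0134,0],[0,0,0],-1],
    [[0,0,0.03],[0,0,0],-0.2],
    [[0,0,0.03],[0,0,0],-0.2],
    [[0,0,0.03],[0,0,0],-0.2],
    [[0,0,0.03],[0,0,0],-0.2],
    [[0,0,0.015],[0,0,0],-0.2],
    [[0,0,0.008],[0,0,0],-0.2],
    [[0,0,0.007],[0,0,0],-0.2],
    [[0,0,0],[0,0,0],-0.2],
    [[0,0,0],[0,0,0],-0.2],
    [[0,0,0],[0,0,0],-0.2],
  ],
)

```text
time_s: 5.5
tool_pos: [494.5, -163.3, 96.5]
tool_rot: [-0.377, 0.926, -0.0, 0.001]
ft_force: [0.0, 0.1, 0.0]
width: 0.603
gripper_force: 0.0
```

```bash
python3 - <<'E'
from h import *
T=T_tool();im,d,p=cloud('wrist');print(T.round(2));save('w3',im);print(bot.get_obs()['width'])
near=np.hypot(p[...,0]-494,p[...,1]+163)<50
for lo,hi in((103,125),(68,84)):
    m=near&(p[...,2]>lo)&(p[...,2]<hi);q=p[m]
    if m.sum()>5: print(lo,m.sum(),np.median(q,0).round(1),cv2.minAreaRect(q[:,:2].astype(np.float32)))
E
```

```text
[[  -0.72   -0.7     0.    494.54]
 [  -0.7     0.72   -0.   -163.27]
 [  -0.     -0.     -1.     96.48]
 [   0.      0.      0.      1.  ]]
0.6014554880916456
103 4784 [ 492.3 -164.7  110.9] ((493.7463684082031, -163.5817413330078), (23.574514389038086, 78.56871032714844), 44.28668975830078)
68 3531 [ 488.5 -168.2   74.5] ((493.6470947265625, -163.19949340820312), (19.181493759155273, 75.77530670166016), 46.17658233642578)
```

View pics/w3.png

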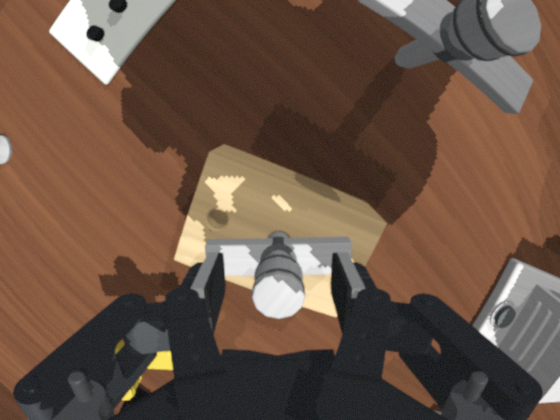

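The head sits centred between the pads at (278,285), just above the bar. I'll close and lift.

Call:
arm_command(
  deltas=[
    [[0,0,0],[0,0,0],1],
    [[0,0,0],[0,0,0],1],
    [[0,0,0],[0,0,0],1],
    [[0,0,0],[0,0,0],1],
    [[0,0,0],[0,0,0],1],
    [[0,0,0],[0,0,0],1],
    [[0,0,0],[0,0,0],1],
    [[0,0,0],[0,0,0],1],
  ],
)

```text
time_s: 6.35
tool_pos: [494.2, -163.3, 95.8]
tool_rot: [-0.377, 0.926, -0.0, 0.0]
ft_force: [-0.3, 0.6, 5.6]
width: 0.236
gripper_force: 58.8
```

Call:
arm_command(
  deltas=[
    [[0,0,-0.01],[0,0,0],1],
    [[0,0,-0.01],[0,0,0],1],
    [[0,0,-0.01],[0,0,0],1],
    [[0,0,-0.01],[0,0,0],1],
    [[0,0,-0.02],[0,0,0],1],
    [[0,0,-0.03],[0,0,0],1],
    [[0,0,-0.03],[0,0,0],1],
    [[0,0,0],[0,0,0],1],
    [[0,0,0],[0,0,0],1],
  ],
)

```text
time_s: 7.25
tool_pos: [494.2, -163.0, 216.2]
tool_rot: [-0.377, 0.926, -0.0, 0.001]
ft_force: [0.1, 0.0, -2.6]
width: 0.236
gripper_force: 59.2
```

```bash
python3 - <<'E'
from h import *
T=T_tool();im,d,p=cloud('wrist');print(T.round(3));np.savez('w4',im=im,d=d,p=p,T=T);save('w4',im)
t=(p-T[:3,3])@T[:3,:3]   # tool frame
m=(abs(t[...,2])<110)&(np.hypot(t[...,0],t[...,1])<45)
for lo in range(-30,100,8):
    k=m&(t[...,2]>lo)&(t[...,2]<lo+8)&(abs(t[...,1])<14)
    if k.sum()>5: 
        print(lo,k.sum(),np.median(t[k],0).round(1),t[k][:,:2].min(0).round(1),t[k][:,:2].max(0).round(1))
d=np.array([562.5-T[0,3],195.3-T[1,3],0]);print('to bore tool',T[:3,:3].T@d)
E
```

```text
[[-7.16000e-01 -6.98000e-01  1.00000e-03  4.94160e+02]
 [-6.98000e-01  7.16000e-01  1.00000e-03 -1.62999e+02]
 [-1.00000e-03 -1.00000e-03 -1.00000e+00  2.16160e+02]
 [ 0.00000e+00  0.00000e+00  0.00000e+00  1.00000e+00]]
-30 762 [  4.7  -9.6 -24.2] [-10.4 -14. ] [13.1 13.9]
-22 1954 [  1.7   0.2 -14.9] [-11. -14.] [12.3 14. ]
-14 771 [  9.5   0.2 -11.6] [-10.7 -14. ] [12.1 14. ]
-6 564 [10.   0.1 -2.1] [  2.5 -13.9] [12.3 14. ]
2 297 [10.6 -0.3  3.8] [  3.  -13.9] [12.2 14. ]
10 34 [ 6.5  1.3 11.2] [ 2.2 -9.9] [10.5 10.6]
18 779 [ 7.3  0.1 21.2] [ -2.1 -14. ] [10.  13.9]
26 177 [ 9.1  0.6 28.4] [  8.5 -13.9] [10.4 13.7]
34 11 [ 6.   0.1 41.5] [ 5.4 -2.2] [6.5 2.9]
42 84 [ 5.4  0.1 46.3] [ 2.5 -5.2] [6.3 5.9]
50 89 [ 5.3  0.1 53.8] [ 1.5 -5.5] [6.6 6.1]
58 75 [ 5.5  0.7 62.4] [ 1.1 -5.6] [6.3 6.2]
66 45 [ 5.3  0.  69.1] [ 2.1 -5.2] [6.6 5.9]
to bore tool [-2.99033306e+02  2.08872634e+02  2.85081942e-01]
```

View pics/w4.png

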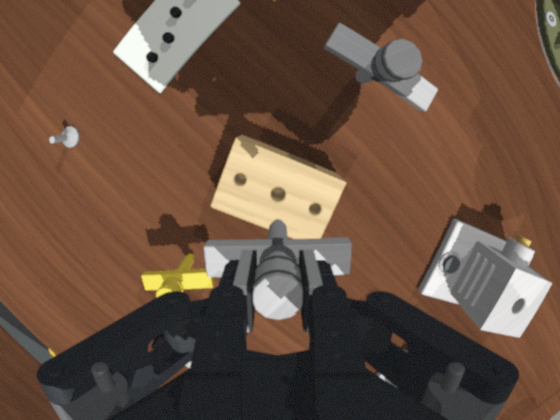

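The gauge is held straight, with the middle stand hole visible at (278,193), straight below the rod. I'll carry it over the bore at the same height so the stand hole serves as a calibration reference.

Call:
arm_command(
  deltas=[
    [[-0.0272,0.019,0],[0,0,0],1],
    [[-0.0272,0.019,0],[0,0,0],1],
    [[-0.0272,0.019,0],[0,0,0],1],
    [[-0.0272,0.019,0],[0,0,0],1],
    [[-0.0272,0.019,0],[0,0,0],1],
    [[-0.0272,0.019,0],[0,0,0],1],
    [[-0.0272,0.019,0],[0,0,0],1],
    [[-0.0272,0.019,0],[0,0,0],1],
    [[-0.0272,0.019,0],[0,0,0],1],
    [[-0.0272,0.019,0],[0,0,0],1],
    [[-0.027,0.019,0],[0,0,0],1],
  ],
)

```text
time_s: 8.4
tool_pos: [561.7, 196.4, 213.6]
tool_rot: [-0.377, 0.926, -0.0, -0.001]
ft_force: [0.1, -0.5, -0.9]
width: 0.236
gripper_force: 59.1
```

Call:
arm_command(
  deltas=[
    [[0,0,0],[0,0,0],1],
    [[0,0,0],[0,0,0],1],
    [[0,0,0],[0,0,0],1],
    [[0,0,0.01],[0,0,0],1],
    [[0,0,0.01],[0,0,0],1],
    [[0,0,0],[0,0,0],1],
    [[0,0,0],[0,0,0],1],
    [[0,0,0],[0,0,0],1],
  ],
)

```text
time_s: 9.2
tool_pos: [562.3, 195.0, 195.7]
tool_rot: [-0.377, 0.926, -0.0, 0.0]
ft_force: [0.4, -0.6, -0.9]
width: 0.241
gripper_force: 59.1
```

```bash
cat > hole.py <<'E'
from h import *
def hole(im,T,z,c0,r):
    "dark blob nearest the pixel c0 -> world at z, tool offset"
    x,y=c0;g=cv2.cvtColor(im,cv2.COLOR_RGB2GRAY)[y-r:y+r,x-r:x+r]
    th,b=cv2.threshold(g,0,1,cv2.THRESH_BINARY_INV|cv2.THRESH_OTSU)
    n,l,s,c=cv2.connectedComponentsWithStats(b)
    for i in range(1,n):
        if s[i,4]>30:
            u=c[i]+[x-r,y-r];w=ray_plane(*u,z,T);print(th,s[i],u.round(1),w.round(1),(T[:3,:3].T@(w-T[:3,3])).round(1))
E
python3 - <<'E'
from hole import *
f=np.load('w4.npz');hole(f['im'],f['T'],50,(278,193),12)
T=T_tool();im,d,p=cloud('wrist');print(T[:3,3]);np.savez('w5',im=im,d=d,p=p,T=T);save('w5',im)
hole(im,T,70,(278,198),18)
m=(abs(p[...,2]-70)<4)&(np.hypot(p[...,0]-563,p[...,1]-195)<45);q=p[m];print(m.sum(),cv2.minAreaRect(q[:,:2].astype(np.float32)))
E
```

```text
157.0 [  5   6  15  15 172] [277.8 193.8] [ 493.7 -162.7   50. ] [  0.3   0.7 166.2]
[562.34465334 195.00013884 195.68428005]
175.0 [ 0  0  8  6 37] [262.9 182. ] [556.1 173.1  70. ] [ 19.8 -11.3 125.7]
175.0 [  8  17  18  18 251] [276.4 205.5] [562.6 194.4  70. ] [  0.3  -0.5 125.7]
3878 ((562.4472045898438, 194.05978393554688), (56.281429290771484, 56.46399688720703), 12.586843490600586)
```

View pics/w5.png

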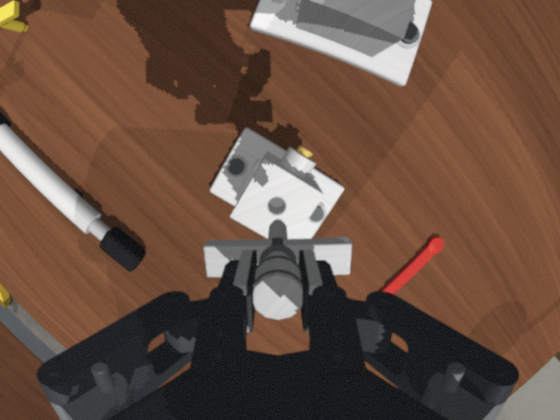

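The bore shows at (276,205), and the rod is almost in line with it. After correcting with the stand-hole reference, it needs about -0.9 mm in tool y. I'll descend to just inside the mouth.

Call:
arm_command(
  deltas=[
    [[0,-0.0009,0],[0,0,0],1],
    [[0,0,0.01],[0,0,0],1],
    [[0,0,0.01],[0,0,0],1],
    [[0,0,0.01],[0,0,0],1],
    [[0,0,0.005],[0,0,0],1],
    [[0,0,0.003],[0,0,0],1],
    [[0,0,0],[0,0,0],1],
    [[0,0,0],[0,0,0],1],
  ],
)

```text
time_s: 10.05
tool_pos: [563.0, 194.6, 157.7]
tool_rot: [-0.377, 0.926, -0.0, 0.0]
ft_force: [0.2, -0.1, -1.0]
width: 0.239
gripper_force: 59.1
```

Call:
arm_command(
  deltas=[
    [[0,0,0.002],[0,0,0],1],
    [[0,0,0.002],[0,0,0],1],
    [[0,0,0.002],[0,0,0],1],
    [[0,0,0.002],[0,0,0],1],
    [[0,0,0.002],[0,0,0],1],
    [[0,0,0],[0,0,0],1],
  ],
)

```text
time_s: 10.65
tool_pos: [562.6, 194.5, 146.8]
tool_rot: [-0.377, 0.926, -0.0, -0.0]
ft_force: [0.6, 0.8, -2.1]
width: 0.238
gripper_force: 59.1
```

Call:
arm_command(
  deltas=[
    [[0,0,0.002],[0,0,0],1],
    [[0,0,0.002],[0,0,0],1],
    [[0,0,0.002],[0,0,0],1],
    [[0,0,0.002],[0,0,0],1],
    [[0,0,0],[0,0,0],1],
  ],
)

```text
time_s: 11.15
tool_pos: [562.6, 194.5, 138.8]
tool_rot: [-0.377, 0.926, -0.0, -0.0]
ft_force: [-0.3, 0.2, -1.5]
width: 0.233
gripper_force: 59.1
```

Call:
arm_command(
  deltas=[
    [[0,0,0.002],[0,0,0],1],
    [[0,0,0.002],[0,0,0],1],
    [[0,0,0.002],[0,0,0],1],
    [[0,0,0.002],[0,0,0],1],
    [[0,0,0.002],[0,0,0],1],
    [[0,0,0.002],[0,0,0],1],
    [[0,0,0],[0,0,0],1],
    [[0,0,0],[0,0,0],1],
  ],
)

```text
time_s: 11.95
tool_pos: [562.8, 194.5, 127.3]
tool_rot: [-0.377, 0.926, -0.0, -0.0]
ft_force: [0.3, 0.4, -1.1]
width: 0.232
gripper_force: 59.1
```

Call:
arm_command(
  deltas=[
    [[0,0,0.001],[0,0,0],1],
    [[0,0,0.001],[0,0,0],1],
    [[0,0,0.001],[0,0,0],1],
    [[0,0,0.001],[0,0,0],1],
    [[0,0,0],[0,0,0],1],
  ],
)

```text
time_s: 12.45
tool_pos: [562.7, 194.5, 123.0]
tool_rot: [-0.377, 0.926, -0.0, -0.0]
ft_force: [-0.7, 0.3, -1.2]
width: 0.235
gripper_force: 59.1
```

Call:
arm_command(
  deltas=[
    [[0,0,0.0005],[0,0,0],1],
    [[0,0,0.0005],[0,0,0],1],
    [[0,0,0.0005],[0,0,0],1],
    [[0,0,0.0005],[0,0,0],1],
  ],
)

```text
time_s: 12.85
tool_pos: [562.8, 194.5, 121.3]
tool_rot: [-0.377, 0.926, -0.0, 0.0]
ft_force: [-0.0, -0.2, -0.9]
width: 0.232
gripper_force: 59.1
```

Call:
arm_command(
  deltas=[
    [[0,0,0.0005],[0,0,0],1],
    [[0,0,0.0005],[0,0,0],1],
    [[0,0,0.0005],[0,0,0],1],
  ],
)

```text
time_s: 13.15
tool_pos: [562.8, 194.5, 119.7]
tool_rot: [-0.377, 0.926, -0.0, -0.0]
ft_force: [0.1, 0.2, -0.2]
width: 0.23
gripper_force: 59.1
```

Call:
arm_command(
  deltas=[
    [[0,0,0.0005],[0,0,0],1],
    [[0,0,0.0005],[0,0,0],1],
  ],
)

```text
time_s: 13.35
tool_pos: [562.8, 194.5, 118.8]
tool_rot: [-0.377, 0.926, -0.0, 0.0]
ft_force: [-0.0, -0.4, -0.6]
width: 0.238
gripper_force: 59.1
```

Call:
arm_command(
  deltas=[
    [[0,0,0.0005],[0,0,0],1],
    [[0,0,0.0005],[0,0,0],1],
    [[0,0,0],[0,0,0],1],
  ],
)

```text
time_s: 13.65
tool_pos: [562.8, 194.5, 117.7]
tool_rot: [-0.377, 0.926, -0.0, -0.0]
ft_force: [0.0, 0.3, -1.0]
width: 0.235
gripper_force: 59.1
```

Call:
arm_command(
  deltas=[
    [[0,0,0.0005],[0,0,0],1],
    [[0,0,0.0005],[0,0,0],1],
    [[0,0,0],[0,0,0],1],
  ],
)

```text
time_s: 13.95
tool_pos: [562.8, 194.5, 116.7]
tool_rot: [-0.377, 0.926, -0.0, -0.0]
ft_force: [1.0, 0.6, -0.9]
width: 0.232
gripper_force: 59.1
```

Call:
arm_command(
  deltas=[
    [[0,0,0.0005],[0,0,0],1],
    [[0,0,0.0005],[0,0,0],1],
    [[0,0,0],[0,0,0],1],
  ],
)

```text
time_s: 14.25
tool_pos: [562.8, 194.5, 115.7]
tool_rot: [-0.377, 0.926, -0.0, -0.0]
ft_force: [0.6, 0.7, -1.5]
width: 0.239
gripper_force: 59.1
```

Call:
arm_command(
  deltas=[
    [[0,0,0.0005],[0,0,0],1],
    [[0,0,0.0005],[0,0,0],1],
    [[0,0,0],[0,0,0],1],
  ],
)

```text
time_s: 14.55
tool_pos: [562.8, 194.5, 114.7]
tool_rot: [-0.377, 0.926, -0.0, -0.0]
ft_force: [-0.7, 0.2, -2.2]
width: 0.238
gripper_force: 59.1
```

Call:
arm_command(
  deltas=[
    [[0,0,0.0005],[0,0,0],1],
    [[0,0,0.0005],[0,0,0],1],
    [[0,0,0],[0,0,0],1],
  ],
)

```text
time_s: 14.85
tool_pos: [562.8, 194.5, 113.7]
tool_rot: [-0.377, 0.926, -0.0, -0.0]
ft_force: [0.3, 0.2, -1.1]
width: 0.235
gripper_force: 59.1
```

Call:
arm_command(
  deltas=[
    [[0,0,0.0005],[0,0,0],1],
    [[0,0,0.0005],[0,0,0],1],
    [[0,0,0],[0,0,0],1],
  ],
)

```text
time_s: 15.15
tool_pos: [562.8, 194.5, 112.7]
tool_rot: [-0.377, 0.926, -0.0, -0.0]
ft_force: [-0.2, -0.0, -0.8]
width: 0.237
gripper_force: 59.1
```

Call:
arm_command(
  deltas=[
    [[0,0,0.0005],[0,0,0],1],
    [[0,0,0.0005],[0,0,0],1],
    [[0,0,0],[0,0,0],1],
  ],
)

```text
time_s: 15.45
tool_pos: [562.9, 194.5, 111.9]
tool_rot: [-0.377, 0.926, -0.0, 0.0]
ft_force: [-0.4, -0.3, -0.6]
width: 0.242
gripper_force: 59.2
```

Call:
arm_command(
  deltas=[
    [[0,0,0.0004],[0,0,0],1],
    [[0,0,0],[0,0,0],1],
  ],
)

```text
time_s: 15.65
tool_pos: [563.0, 194.6, 111.9]
tool_rot: [-0.377, 0.926, -0.0, 0.0]
ft_force: [-1.1, -0.3, 1.2]
width: 0.237
gripper_force: 59.4
```

Call:
arm_command(
  deltas=[
    [[0,0,0.0005],[0,0,0],1],
    [[0,0,0],[0,0,0],1],
  ],
)

```text
time_s: 15.85
tool_pos: [563.2, 194.6, 111.8]
tool_rot: [-0.377, 0.926, -0.0, 0.001]
ft_force: [-1.9, 0.1, 5.1]
width: 0.238
gripper_force: 59.7
```

Call:
arm_command(
  deltas=[
    [[0,0,0.0005],[0,0,0],1],
    [[0,0,0],[0,0,0],1],
    [[0,0,0],[0,0,0],1],
  ],
)

```text
time_s: 16.15
tool_pos: [563.3, 194.7, 111.8]
tool_rot: [-0.377, 0.926, -0.0, 0.001]
ft_force: [-2.3, 1.2, 6.1]
width: 0.238
gripper_force: 60.0
```

Call:
arm_command(
  deltas=[
    [[0,0,0.0004],[0,0,0],1],
    [[0,0,0],[0,0,0],1],
    [[0,0,0],[0,0,0],1],
    [[0,0,0],[0,0,0],1],
  ],
)

```text
time_s: 16.55
tool_pos: [563.5, 194.7, 111.7]
tool_rot: [-0.377, 0.926, -0.0, 0.001]
ft_force: [-1.5, 0.8, 8.2]
width: 0.235
gripper_force: 60.1
```

Call:
arm_command(
  deltas=[
    [[0,0,0],[0,0,0],1],
    [[0,0,0],[0,0,0],1],
    [[0,0,0],[0,0,0],1],
    [[0,0,0],[0,0,0],1],
    [[0,0,0],[0,0,0],1],
    [[0,0,0],[0,0,0],1],
    [[0,0,0],[0,0,0],1],
    [[0,0,0],[0,0,0],1],
    [[0,0,0],[0,0,0],1],
    [[0,0,0],[0,0,0],1],
    [[0,0,0],[0,0,0],1],
  ],
)

```text
time_s: 17.65
tool_pos: [563.4, 194.8, 111.7]
tool_rot: [-0.377, 0.926, -0.0, 0.001]
ft_force: [-2.3, 0.6, 7.1]
width: 0.24
gripper_force: 60.1
```

Call:
arm_command(
  deltas=[
    [[0,0,-0.0005],[0,0,0],1],
    [[0,0,-0.0005],[0,0,0],1],
    [[0,0,-0.0004],[0,0,0],1],
    [[0,0,0],[0,0,0],1],
    [[0,0,0],[0,0,0],0.6],
    [[0,0,0],[0,0,0],0.4],
    [[0,0,0],[0,0,0],0.2],
    [[0,0,0],[0,0,0],0.05],
    [[0,0,0],[0,0,0],0.05],
    [[0,0,0],[0,0,0],0.05],
  ],
)

```text
time_s: 18.65
tool_pos: [562.7, 194.5, 111.1]
tool_rot: [-0.377, 0.926, -0.0, -0.0]
ft_force: [0.1, -0.3, -0.1]
width: 0.473
gripper_force: 0.0
```

```bash
python3 - <<'E'
from h import *
T=T_tool();im,d,p=cloud('wrist');print(T.round(3));np.savez('w6',im=im,d=d,p=p,T=T);save('w6',im)
o=bot.get_obs();print(o['width'],o['ft_force'])
t=(p-T[:3,3])@T[:3,:3]
k=(abs(t[...,2]+16)<6)&(np.hypot(t[...,0],t[...,1])<14);print('head',np.median(t[k],0),t[k].min(0),t[k].max(0))
k=(t[...,2]>16)&(t[...,2]<27)&(np.hypot(t[...,0],t[...,1])<42);print('bar',np.median(t[k],0),cv2.minAreaRect(t[k][:,:2].astype(np.float32)))
E
```

```text
[[ -0.716  -0.698  -0.    562.71 ]
 [ -0.698   0.716  -0.    194.469]
 [  0.      0.     -1.    111.143]
 [  0.      0.      0.      1.   ]]
0.4759745408304299 [ 0.79391871  0.27826252 -0.21451676]
head [  2.06505217   0.16705423 -15.40791772] [-10.93659451 -10.80072122 -17.53348185] [ 11.34411142  11.00732398 -10.08645191]
bar [ 5.72889053  1.60152315 20.56203601] ((0.42264747619628906, 0.19238662719726562), (76.18341064453125, 19.612199783325195), 89.41326141357422)
```

View pics/w6.png

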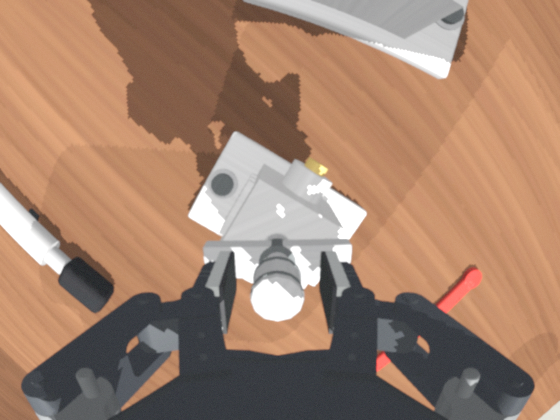

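The released gauge stands upright, with its head at (278,295) between the open fingers. Both fingers are over the bar's arms, so I'll lower them onto the bar.

Call:
arm_command(
  deltas=[
    [[0,0,0.001],[0,0,0],0.05],
    [[0,0,0.001],[0,0,0],0.05],
    [[0,0,0.001],[0,0,0],0.05],
    [[0,0,0.001],[0,0,0],0.05],
    [[0,0,0.001],[0,0,0],0.05],
    [[0,0,0.001],[0,0,0],0.05],
    [[0,0,0],[0,0,0],0.05],
  ],
)

```text
time_s: 19.4
tool_pos: [562.7, 194.5, 105.2]
tool_rot: [-0.377, 0.926, -0.0, -0.0]
ft_force: [-1.1, 0.6, -0.5]
width: 0.478
gripper_force: 0.0
```

Call:
arm_command(
  deltas=[
    [[0,0,0.0005],[0,0,0],0.05],
    [[0,0,0.0005],[0,0,0],0.05],
    [[0,0,0.0005],[0,0,0],0.05],
    [[0,0,0.0005],[0,0,0],0.05],
    [[0,0,0],[0,0,0],0.05],
  ],
)

```text
time_s: 19.9
tool_pos: [562.8, 194.5, 103.3]
tool_rot: [-0.377, 0.926, -0.0, -0.0]
ft_force: [0.3, 0.8, -0.3]
width: 0.478
gripper_force: 0.0
```

Call:
arm_command(
  deltas=[
    [[0,0,0.0005],[0,0,0],0.05],
    [[0,0,0.0005],[0,0,0],0.05],
    [[0,0,0.0005],[0,0,0],0.05],
    [[0,0,0.0005],[0,0,0],0.05],
    [[0,0,0],[0,0,0],0.05],
  ],
)

```text
time_s: 20.4
tool_pos: [562.9, 194.5, 101.5]
tool_rot: [-0.377, 0.926, -0.0, 0.0]
ft_force: [-0.8, 0.1, 2.6]
width: 0.476
gripper_force: 0.8
```

Call:
arm_command(
  deltas=[
    [[0,0,0.0005],[0,0,0],0.05],
    [[0,0,0.0005],[0,0,0],0.05],
    [[0,0,0.0005],[0,0,0],0.05],
    [[0,0,0.0005],[0,0,0],0.05],
    [[0,0,0],[0,0,0],0.05],
  ],
)

```text
time_s: 20.9
tool_pos: [562.8, 194.5, 99.3]
tool_rot: [-0.377, 0.926, -0.0, -0.0]
ft_force: [-0.6, 0.1, 1.7]
width: 0.476
gripper_force: 0.5
```

Call:
arm_command(
  deltas=[
    [[0,0,0.0005],[0,0,0],0.05],
    [[0,0,0.0005],[0,0,0],0.05],
    [[0,0,0.0005],[0,0,0],0.05],
    [[0,0,0.0005],[0,0,0],0.05],
    [[0,0,0],[0,0,0],0.05],
  ],
)

```text
time_s: 21.4
tool_pos: [562.8, 194.5, 97.3]
tool_rot: [-0.377, 0.926, -0.0, -0.0]
ft_force: [-0.5, -0.9, 1.3]
width: 0.477
gripper_force: 0.5
```

Call:
arm_command(
  deltas=[
    [[0,0,0.0005],[0,0,0],0.05],
    [[0,0,0.0005],[0,0,0],0.05],
    [[0,0,0.0005],[0,0,0],0.05],
    [[0,0,0.0005],[0,0,0],0.05],
    [[0,0,0],[0,0,0],0.05],
  ],
)

```text
time_s: 21.9
tool_pos: [562.8, 194.5, 95.3]
tool_rot: [-0.377, 0.926, -0.0, -0.0]
ft_force: [-0.9, -0.0, 0.7]
width: 0.47
gripper_force: 0.5
```

Call:
arm_command(
  deltas=[
    [[0,0,0.0005],[0,0,0],0.05],
    [[0,0,0.0005],[0,0,0],0.05],
    [[0,0,0],[0,0,0],0.05],
  ],
)

```text
time_s: 22.2
tool_pos: [562.8, 194.5, 94.3]
tool_rot: [-0.377, 0.926, -0.0, -0.0]
ft_force: [-0.2, 0.7, 1.3]
width: 0.477
gripper_force: 0.6
```

Call:
arm_command(
  deltas=[
    [[0,0,0.0005],[0,0,0],0.05],
    [[0,0,0.0005],[0,0,0],0.05],
    [[0,0,0],[0,0,0],0.05],
  ],
)

```text
time_s: 22.5
tool_pos: [562.8, 194.5, 93.3]
tool_rot: [-0.377, 0.926, -0.0, -0.0]
ft_force: [-1.0, 0.6, 0.7]
width: 0.475
gripper_force: 0.6
```

Call:
arm_command(
  deltas=[
    [[0,0,0.0005],[0,0,0],0.05],
    [[0,0,0.0005],[0,0,0],0.05],
    [[0,0,0],[0,0,0],0.05],
  ],
)

```text
time_s: 22.8
tool_pos: [562.8, 194.5, 92.6]
tool_rot: [-0.377, 0.926, -0.0, 0.0]
ft_force: [0.2, 0.8, 3.0]
width: 0.47
gripper_force: 1.4
```

Contact is starting: the pose lags and the force is rising.

Call:
arm_command(
  deltas=[
    [[0,0,0.0005],[0,0,0],0.05],
    [[0,0,0],[0,0,0],0.05],
    [[0,0,0],[0,0,0],0.05],
  ],
)

```text
time_s: 23.1
tool_pos: [562.8, 194.5, 92.6]
tool_rot: [-0.377, 0.926, -0.0, 0.0]
ft_force: [-3.2, -0.2, 6.0]
width: 0.476
gripper_force: 2.7
```

Call:
arm_command(
  deltas=[
    [[0,0,0.0005],[0,0,0],0.05],
    [[0,0,0.0004],[0,0,0],0.05],
    [[0,0,0],[0,0,0],0.05],
    [[0,0,0],[0,0,0],0.05],
  ],
)

```text
time_s: 23.5
tool_pos: [562.9, 194.5, 92.6]
tool_rot: [-0.377, 0.926, -0.0, 0.0]
ft_force: [-5.1, -0.6, 10.0]
width: 0.477
gripper_force: 4.6
```

Call:
arm_command(
  deltas=[
    [[0,0,0.0002],[0,0,0],0.05],
    [[0,0,0],[0,0,0],0.05],
    [[0,0,0],[0,0,0],0.05],
    [[0,0,0],[0,0,0],0.05],
    [[0,0,0],[0,0,0],0.05],
    [[0,0,0],[0,0,0],0.05],
    [[0,0,0],[0,0,0],0.05],
    [[0,0,0],[0,0,0],0.05],
    [[0,0,0],[0,0,0],0.05],
    [[0,0,0],[0,0,0],0.05],
    [[0,0,0],[0,0,0],0.05],
    [[0,0,0],[0,0,0],0.05],
  ],
)

```text
time_s: 24.7
tool_pos: [562.9, 194.5, 92.6]
tool_rot: [-0.377, 0.926, -0.0, 0.0]
ft_force: [-5.6, -0.9, 9.9]
width: 0.472
gripper_force: 5.0
```

Call:
arm_command(
  deltas=[
    [[0,0,-0.0005],[0,0,0],0.05],
    [[0,0,-0.0005],[0,0,0],0.05],
    [[0,0,-0.0005],[0,0,0],0.05],
    [[0,0,-0.0005],[0,0,0],0.05],
    [[0,0,-0.001],[0,0,0],0.05],
    [[0,0,-0.003],[0,0,0],0.05],
    [[0,0,-0.005],[0,0,0],-0.1],
    [[0,0,-0.01],[0,0,0],-0.1],
    [[0,0,-0.01],[0,0,0],-0.1],
    [[0,0,0],[0,0,0],-0.1],
  ],
)

```text
time_s: 25.7
tool_pos: [563.8, 194.9, 124.5]
tool_rot: [-0.377, 0.926, 0.0, 0.002]
ft_force: [0.3, -0.4, -0.1]
width: 0.548
gripper_force: 0.0
```

Call:
arm_command(
  deltas=[
    [[0,0,-0.015],[0,0,0],-0.1],
    [[0,0,-0.03],[0,0,0],-0.1],
    [[0,0,-0.03],[0,0,0],-0.1],
    [[0,0,-0.03],[0,0,0],-0.1],
    [[0,0,0],[0,0,0],-0.1],
    [[0,0,0],[0,0,0],-0.1],
    [[0,0,0],[0,0,0],-0.1],
  ],
)

```text
time_s: 26.4
tool_pos: [562.4, 194.5, 226.1]
tool_rot: [-0.377, 0.926, 0.0, -0.001]
ft_force: [1.0, -0.1, -0.4]
width: 0.549
gripper_force: 0.0
```

```bash
python3 - <<'E'
from h import *
T=T_tool();im,d,p=cloud('wrist');print(T[:3,3]);save('w7',im)
n=np.hypot(p[...,0]-563,p[...,1]-194.5)<45
for lo,hi in((115,140),(76,86),(66,74)):
    k=n&(p[...,2]>lo)&(p[...,2]<hi);q=p[k];print(lo,k.sum(),np.median(q,0),cv2.minAreaRect(q[:,:2].astype(np.float32)))
E
```

```text
[562.42940432 194.47825922 226.06756729]
115 705 [561.65286621 193.56833666 126.52014711] ((562.50244140625, 194.53646850585938), (21.027746200561523, 21.821514129638672), 18.98076057434082)
76 1456 [557.32724325 191.33224692  80.76631629] ((562.9927368164062, 194.82411193847656), (19.080734252929688, 76.18635559082031), 45.83781814575195)
66 1718 [551.6217355  184.69853901  70.785197  ] ((563.2141723632812, 190.54403686523438), (55.88058853149414, 63.694427490234375), 12.764338493347168)
```

View pics/w7.png

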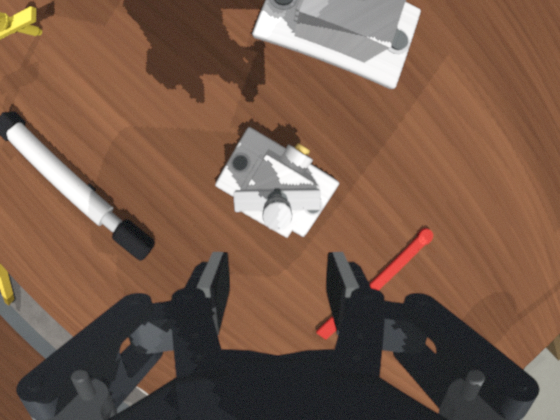

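The gauge stands upright in the bore, with its head at (277,212) and the bar flat on the top face (80.8 against 70.8 mm, exactly the bar's 10 mm thickness). The gripper is clear.

```bash
python3 -c "
from bench import hand_in
print(hand_in())"
```

```text
the job is handed in; nothing more can be done
None
```

The job is handed in, with no verdict returned: the gauge stands upright in the bore, foot on the bottom (bore about 39 mm deep), crossbar set flat on the top face, and the gripper clear.

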